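# Close up the solder trap of a bench vacuum unit

## Robot

A 7-joint arm with a two-finger parallel gripper is mounted at the origin on the work surface. World frame = base frame: x ahead of the robot, y to its left, z up, the work surface at z = 0. Lengths are in m, angles in rad, forces in N, time in s.
With the tool pointing down it reaches from about 0.4 to 0.9 m from the base axis. Payload 5.5 kg.
Tool frame: the origin (TCP) lies midway between the tips of the shut fingers; the grasp point (between the pads) lies 19 mm behind it (manip.grip_depth is the distance from the TCP to the grasp point, in m); z points along the fingers, x is the direction in which the jaws open and shut, and the axes are right-handed (so a half turn about z gives the same grasp; the last joint's range is limited). The gripper opens to 92 mm and grips with 3 to 60 N. Pads are 19 mm wide; open, the fingers measure 130 mm over their backs; the gripper's body (75 mm by 190 mm) begins 47 mm behind the grasp point.
Start: joints at [1.454, 0.501, -0.427, 1.55, 0.221, 1.138, -0.21], TCP at [0.241, -0.604, 0.227] pointing down, gripper open.
Joint ranges: [-2.88, 2.88], [-0.31, 2.03], [-1.54, 1.56], [0.2, 2.42], [-1.41, 4.55], [0.19, 2.02], [-2.57, 2.57]. Speed limits (rad/s): [2.57, 2.57, 3.14, 3.14, 3.14, 3.14, 3.14].

## Interface

Orientations are given as a unit quaternion [x, y, z, w].
In Python, from bench import manip, effector, viewer gives the robot as it stands. Calls block until the motion is done:
- manip.move_pose(position, orientation): joint-space move of the TCP to a pose.
- manip.servo_line(position, ori=None, vel=0.15): straight line of the TCP; ori=None keeps the orientation; vel is the mean speed in m/s.
- manip.movej(angles): joint-space move.
- effector.open_jaws() and effector.close(f_grip=None): open the fingers fully, or close them until they stop; f_grip is the grip in N (None keeps the last).
- manip.sleep(seconds).
- manip.solve_ik(position, orientation): joint angles nearest the present ones, or None.
- viewer.get_image(name): name is "scene" or "top" or "wrist"; returns the picture (480x640x3 uint8, red, green, blue); there is no depth.
- viewer.get_calibration(name): a dict with "vfov" (degrees; the focal length in pixels is half the picture's height over the tangent of half this angle, whatever the lens; pixels are square), "cx", "cy" (the principal point, pixels), "eye" and "attitude" of the camera in the world. Camera axes: x right, y down, z forward; pixel columns grow to the right and rows downward; lengths in m; the calibration is good to about 2 mm. A picture is of the moment at which its call begins: read the wrist's pose just before it. get_calibration takes no time and is no camera call; for the wrist camera it gives the pose at the moment of the call.
A pose or a line that the arm cannot do raises manip.PlanningError and nothing moves.
- manip.hand_in(): hands the job in, once; it reports no verdict.
Readings, each from a call of its own:
- manip.current_clock(): time.
- manip.current_q(): joint angles.
- manip.current_joint_velocities(): joint speeds.
- manip.current_tau(): joint torques, N m.
- manip.current_tool_pos(): TCP position.
- manip.current_tcp_rot(): TCP orientation.
- manip.current_force(): force on the tool from outside, world axes, zero at the start.
- manip.current_wrist_torque(): the same for the moment, N m.
- manip.current_finger_gap(): finger opening in m.
Only numpy, scipy, OpenCV 4.12 (cv2) and the standard library are available. Lean on these libraries where they do the work, as an engineer would, in place of code of your own. Each camera call takes 0.05 s, during which the arm holds its last target. There are 200 camera calls.

## Task

Put the desoldering vacuum unit's solder trap back together: lower the open tapered sleeve fully home into the unit's tapered neck, then lower the knobbed cone plug into the sleeve until its flange lies flat on the sleeve, and last swing the steel bail over the plug and press it past its high point until it snaps shut. Set both cones down into place straight and gently, without dropping them, and leave the multimeter, spool and magnifier where they are.

Things in the scene. Friction and masses are not known exactly. Their poses are not given: they have to be found in the camera images.
- neck_rim (a point): Centre of the rim of the vertical tapered neck on the vacuum unit. Rim 95 mm above the bench; mouth 54 mm across, 61 mm outside; bore narrows to 36 mm at 50 mm depth, open below. z up, x level from the bail's hinge across the neck, y parallel to the hinge axis.
- unit: The vacuum unit, a white box fixed to the bench; origin on the bench under the neck's centre, same axes as neck_rim. It reaches 105 mm to -x, 75 mm to +x, 90 mm to either y; deck 80 mm high, so the neck stands 15 mm above it.
- bail_hinge (a point): Middle of the bail's hinge axis (along y), on the unit, 62 mm to -x of the neck axis and 40 mm above the rim; same axes as neck_rim. Two posts, 22 mm thick along x, carry it at y = -35..-28 and 28..35 mm, up to 51 mm above the rim.
- bail (a joint): Bail angle. 0: wide open, arms leaning back from the neck (direction -0.643 x, +0.766 z from the hinge). Grows as it swings over towards +x; 2.269: stop, shut, arms level, 2 mm above a seated plug's flange. Starts at 0 to 0.3, stays there if left. A toggle spring resists up to the high point at 1.80 (up to about 6 N at the bar), then snaps it shut. Shut means above 2.2.
- bail_bar (a point): Centre of the bail's black cross bar, 14 mm thick, 62 mm long along the hinge axis, 112 mm from that axis; moves with the bail. The bail is a steel fork: two 8 mm square arms, inner faces 32 mm apart, from the hinge to this bar; shut, they straddle the plug's knob. It cannot shut on a plug standing proud.
- sleeve_centre (a point): Centre of the loose aluminium sleeve, on its axis half-way up, 36.5 mm above its lower end. Open tapered tube, 73 mm tall, about 0.14 kg, standing narrow end down; z is its axis, up. Collar 62 mm across over the upper 28 mm: grip it there from above. Fully home, the collar's lower edge rests on the neck's rim and this point is 8.5 mm below the rim.
- sleeve: The sleeve; origin at the centre of its lower end. Outside 34 mm across there, widening to 50 mm at 45 mm height, then the collar, 62 mm across, to 73 mm. Inside 27 mm across at the bottom, 53 mm at the top.
- plug_centre (a point): Centre of the loose grey cone plug, on its axis half-way up, 46 mm above its lower end. Solid, 92 mm tall, about 0.12 kg, standing narrow end down; z is its axis, up. Knob 24 mm across over the upper 36 mm: grip it there from above. Fully home, its flange rests on the sleeve's top and this point is 24 mm above the neck's rim.
- plug: The plug; origin at the centre of its lower end. Cone 30 mm across there, 50 mm across at 50 mm height; flange 61 mm across from 50 to 56 mm height; knob from 56 to 92 mm.
- multimeter: Bystander: multimeter lying face up, 180 x 85 x 45 mm; origin under its centre, long side along its x. Must stay.
- spool: Bystander: metal solder spool standing on end, 58 mm across, 40 mm tall; origin under its centre. Must stay.
- magnifier: Bystander: black hand magnifier lying flat, 190 mm long, 18 mm high; origin on the handle, lens 90 mm along its x. Must stay.

How it is judged:
On the way, in this order (a step that is already met when the one before it is completed fails the run):
1. the sleeve is fully home in the neck (horizontal distance between sleeve_centre and neck_rim below 0.005 m and z of sleeve_centre in the frame of neck_rim between -0.0115 and -0.0055 m and angle between sleeve_centre's own z axis and vertical below 0.07 rad), for 0.2 s.
2. the plug is fully home in the sleeve (all of step 1 and horizontal distance between plug_centre and neck_rim below 0.005 m and z of plug_centre in the frame of neck_rim between 0.021 and 0.027 m and angle between plug_centre's own z axis and vertical below 0.07 rad), for 0.2 s.
3. the bail is snapped shut over the plug (all of step 2 and value of joint bail above 2.2 rad), for 0.2 s.
At the end, for the whole second after the job is handed in: The sleeve stands in the neck and the plug in the sleeve, each upright within 0.07 rad, within 5 mm of the neck's axis and within 3 mm of its home height (sleeve centre 8.5 mm below the rim, plug centre 24 mm above it), both at rest (under 0.02 m/s); the bail is shut (joint above 2.2) (all of step 3 and linear speed of each of sleeve, plug below 0.02 m/s); the robot touches nothing.
It fails at once if the sleeve is dropped (falls free of the fingers faster than 0.4 m/s) (contact force between the fingers and sleeve below 0.05 N and linear speed of sleeve above 0.4 m/s).
It fails at once if the plug is dropped (falls free of the fingers faster than 0.4 m/s) (contact force between the fingers and plug below 0.05 N and linear speed of plug above 0.4 m/s).
It fails at once if the multimeter is moved more than 30 mm (distance of multimeter from where it was at the start of the episode above 0.03 m).
It fails at once if the solder spool is moved more than 30 mm (distance of spool from where it was at the start of the episode above 0.03 m).
It fails at once if the magnifier is moved more than 30 mm (distance of magnifier from where it was at the start of the episode above 0.03 m).
It also fails if it takes over 72 s, if anything falls off the work surface, if the arm or the gripper's body presses on something with over 40 N, if the wrist force passes 120 N, or if a joint passes its speed limit or range.

## Working session

There is one attempt and no reset: what is moved stays moved. The work goes in short steps, each a Python script; the robot and the scene stay as the last script left them, time stands still between calls to the robot, and variables do not carry over. Pictures are saved under pics/ and viewed, about 8 in all and at most 12, crops included, and the job is handed in when it is done.

```bash
mkdir -p pics; python3 - <<'E'
from bench import manip, effector, viewer
import cv2
for n in ("scene","top"):
    im=viewer.get_image(n); cv2.imwrite(f"pics/{n}0.png",im[:,:,::-1]); print(n,viewer.get_calibration(n))
print(viewer.get_calibration("wrist"),manip.current_tool_pos(),manip.current_tcp_rot(),manip.current_clock(),manip.grip_depth)
E
```

```text
scene {'vfov': 42.787034494565304, 'cx': 329.3324404577585, 'cy': 243.70528955779864, 'eye': array([ 1.04642208, -0.68199218,  1.16251323]), 'attitude': array([ 0.89788588,  0.30030744, -0.09995041, -0.30598415])}
top {'vfov': 55.82758264224079, 'cx': 316.70870283401655, 'cy': 239.25255998967495, 'eye': array([ 0.45807789, -0.07315353,  0.87466178]), 'attitude': array([ 0.71630471, -0.69484283,  0.05059818, -0.03925341])}
{'vfov': 59.20834854554748, 'cx': 318.28413175757925, 'cy': 228.90828731802785, 'eye': array([ 0.30488701, -0.57776864,  0.384792  ]), 'attitude': array([ 0.82072243, -0.55576835, -0.07544377,  0.10883231])} [ 0.24064517 -0.60310717  0.22577459] [ 8.27862190e-01 -5.60930817e-01 -7.43419445e-04 -5.09978229e-04] 0.1 0.0188
```

View pics/scene0.png

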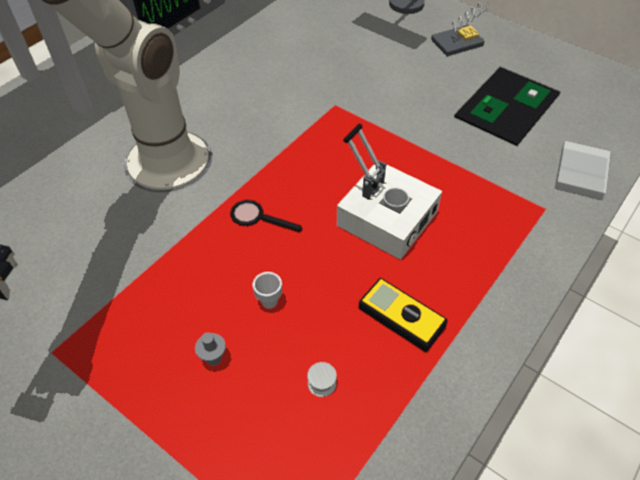

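View pics/top0.png

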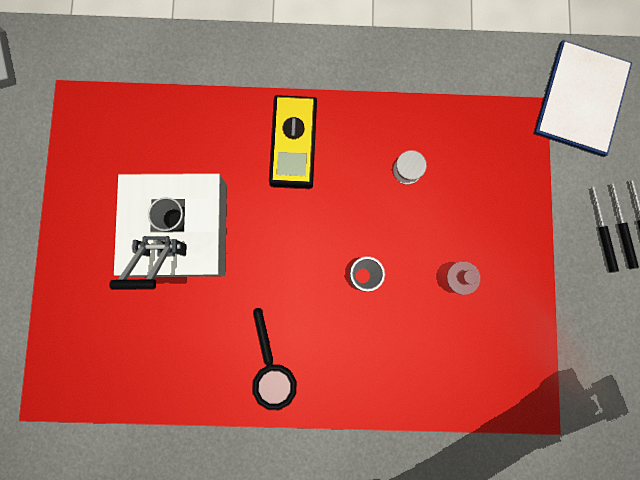

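```bash
cat > h.py <<'E'
import numpy as np, cv2
from scipy.spatial.transform import Rotation as R
from bench import manip, effector, viewer
def ray(cal,px):
    f=240/np.tan(np.radians(cal["vfov"])/2)
    d=np.c_[(np.atleast_2d(px)-[cal["cx"],cal["cy"]])/f,np.ones(len(np.atleast_2d(px)))]
    return R.from_quat(cal["attitude"]).apply(d)
def on_plane(cal,px,z):
    d=ray(cal,px); e=cal["eye"]; return e+d*((z-e[2])/d[:,2])[:,None]
def proj(cal,P):
    f=240/np.tan(np.radians(cal["vfov"])/2)
    p=R.from_quat(cal["attitude"]).inv().apply(np.atleast_2d(P)-cal["eye"])
    return p[:,:2]/p[:,2:]*f+[cal["cx"],cal["cy"]]
def down(yaw): # tool z down, tool x (jaw axis) at world angle yaw
    return R.from_matrix(np.c_[[np.cos(yaw),np.sin(yaw),0],[np.sin(yaw),-np.cos(yaw),0],[0,0,-1]]).as_quat()
E
python3 - <<'E'
from h import *
c=viewer.get_calibration("top"); s=viewer.get_calibration("scene")
for n,p,z in [("deck",[(118,174),(219,174),(220,275),(115,276)],.08),("rim",[(166,214)],.095),("sleeve",[(367,274)],.073),("flange",[(462.5,278)],.056),("knobtop",[(467,276)],.092),("spool",[(410,166)],.04)]:
    print(n,on_plane(c,p,z).round(4).tolist())
for n,p,z in [("rim",[(397,197)],.095),("sleeve",[(267,282)],.073),("knob",[(208,339)],.092),("deck",[(377,165),(441,189),(405,238),(337,205)],.08)]:
    print("scene",n,on_plane(s,p,z).round(4).tolist())
E
```

```text
deck [[0.6662, 0.274, 0.08], [0.6723, 0.0943, 0.08], [0.4917, 0.0824, 0.08], [0.4845, 0.2639, 0.08]]
rim [[0.5939, 0.1788, 0.095]]
sleeve [[0.5016, -0.1754, 0.073]]
flange [[0.5005, -0.3511, 0.056]]
knobtop [[0.5023, -0.3467, 0.092]]
spool [[0.7111, -0.2585, 0.04]]
scene rim [[0.6007, 0.1825, 0.095]]
scene sleeve [[0.5029, -0.1724, 0.073]]
scene knob [[0.5075, -0.3541, 0.092]]
scene deck [[0.497, 0.2539, 0.08], [0.6645, 0.2799, 0.08], [0.6763, 0.1018, 0.08], [0.496, 0.0886, 0.08]]
```

```bash
python3 - <<'E'
from h import *
yaw=-np.pi/2+.05
ims=[]
cals=[]
for n,p in [("plug",(.502,-.35,.25)),("sleeve",(.502,-.175,.25)),("neck",(.60,.18,.27))]:
    manip.move_pose(list(p),down(yaw)); manip.sleep(.2)
    c=viewer.get_calibration("wrist"); im=viewer.get_image("wrist")
    cv2.imwrite(f"pics/w_{n}.png",im[:,:,::-1]); ims.append(im[:,:,::-1]); cals.append(c)
    print(n,c["eye"],manip.current_tool_pos(),manip.current_clock(),manip.current_q().round(2) if hasattr(manip.current_q(),'round') else manip.current_q())
np.save("cals.npy",cals,allow_pickle=True)
print(proj(cals[0],[.502,-.35,.056]),proj(cals[1],[.502,-.175,.073]),proj(cals[2],[.596,.18,.095]))
cv2.imwrite("pics/w_both.png",cv2.resize(np.hstack(ims[:2]),(800,300)))
E
```

```text
plug [ 0.57016421 -0.34844587  0.40875349] [ 0.50125963 -0.35113431  0.24981037] 1.7167 [ 0.94  0.42 -0.49  1.62  0.21  1.15 -1.13]
sleeve [ 0.57093498 -0.17392396  0.40882191] [ 0.50192013 -0.17655041  0.24980218] 2.7 [ 0.77  0.28 -0.57  1.82  0.17  1.09 -1.39]
neck [0.66942591 0.18119167 0.42895967] [0.60035371 0.17852976 0.27001765] 4.3333 [ 0.19  0.48 -0.72  1.56  0.33  1.23 -2.11]
[[316.49358547 196.93021072]] [[315.83453358 201.97124874]] [[315.39370437 207.9448791 ]]
```

View pics/w_neck.png

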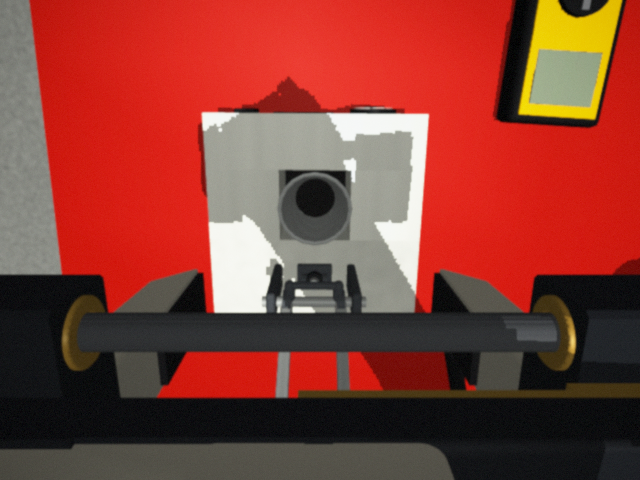

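View pics/w_both.png

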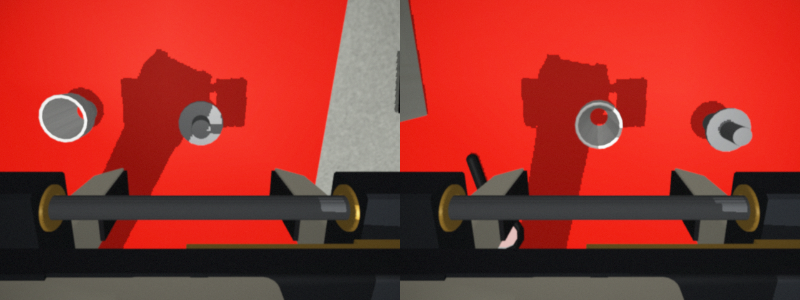

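```bash
python3 - <<'E'
from h import *
cals=np.load("cals.npy",allow_pickle=True)
a=np.linspace(0,2*np.pi,73)
circ=lambda xy,r,z: np.c_[xy[0]+r*np.cos(a),xy[1]+r*np.sin(a),0*a+z]
def bb(p): return (p.min(0)+p.max(0))/2
def run(n,c,xy,circs):
    im=cv2.imread(f"pics/w_{n}.png"); hsv=cv2.cvtColor(im,cv2.COLOR_BGR2HSV)
    m=(hsv[...,1]<110).astype(np.uint8); m[265:]=0
    cs,_=cv2.findContours(m,cv2.RETR_EXTERNAL,cv2.CHAIN_APPROX_NONE)
    p0=proj(c,[*xy,.06])[0]
    k=max([k for k in cs if cv2.contourArea(k)>300],key=lambda k:-np.hypot(*(bb(k[:,0])-p0)))[:,0]
    f=lambda xy: np.vstack([proj(c,circ(xy,r,z)) for r,z in circs])
    xy=np.array(xy,float)
    for _ in range(6):
        P=f(xy); d=bb(k)+0.0-bb(P)
        J=np.array([(bb(f(xy+e))-bb(P))/1e-3 for e in np.eye(2)*1e-3]).T
        xy+=np.linalg.solve(J,d)
    print(n,xy.round(4),"size obs",np.ptp(k,axis=0)+1,"pred",np.ptp(f(xy),axis=0).round(1))
S=[(.031,.045),(.031,.073)];P=[(.0305,.05),(.0305,.056)]
run("sleeve",cals[1],(.502,-.175),S); run("plug",cals[0],(.502,-.35),P)
run("plug",cals[1],(.502,-.35),P+[(.012,.092)]) if 0 else None
# neck: white box deck front corners; rim circle overlay
c=cals[2]; im=cv2.imread("pics/w_neck.png")
print(on_plane(c,[(202,112),(429,114)],.08).round(4))
# rim outer ellipse by fit: compare to hough
g=cv2.cvtColor(im,cv2.COLOR_BGR2GRAY)
crop=im[150:270,250:380].copy(); s=6
crop=cv2.resize(crop,None,fx=s,fy=s,interpolation=cv2.INTER_CUBIC)[:600]
for r,col in((.0305,(0,255,0)),(.027,(0,255,255))):
    q=((proj(c,circ((.596,.18),r,.095))-[250,150]+.5)*s).astype(int); cv2.polylines(crop,[q],True,col,1)
cv2.imwrite("pics/neckov.png",crop[:,:780])
E
```

```text
sleeve [ 0.5027 -0.1767] size obs [77 78] pred [76.6 78.9]
plug [ 0.5015 -0.3538] size obs [71 70] pred [71.9 71.5]
[[0.6665 0.2737 0.08  ]
 [0.6735 0.093  0.08  ]]
```

View pics/neckov.png

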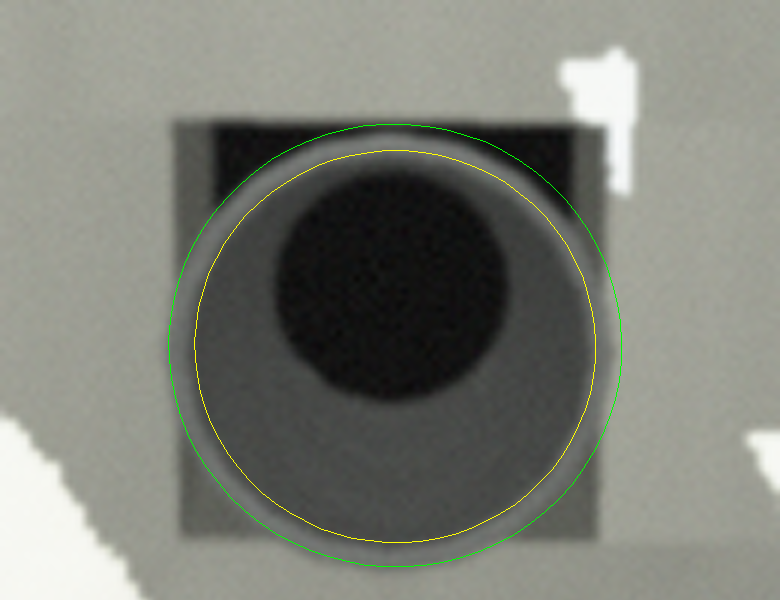

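```bash
cat >> h.py <<'E'
NECK=np.array([.5955,.1803,.095]); UY=.039; SL=(.5027,-.1767); PL=(.5015,-.3538)
Q=down(-np.pi/2+UY)
def exact(p,vel=.05):
    p=np.array(p,float); manip.servo_line(list(p),vel=vel); manip.sleep(.15)
    e=p-manip.current_tool_pos()
    if np.abs(e).max()>4e-4: manip.servo_line(list(p+e),vel=.02); manip.sleep(.15)
    return e,p-manip.current_tool_pos()
def lower(xy,z0,z1,f0,lim=6,step=.002,vel=.03):
    off=np.array(xy)-0
    z=z0
    while z>z1+1e-6:
        z=max(z-step,z1); manip.servo_line([*xy,z],vel=vel)
        f=np.array(manip.current_force())-f0
        if np.linalg.norm(f)>lim: print("contact",z,f.round(1)); break
    manip.sleep(.2)
    print("low",np.round(manip.current_tool_pos(),4),(np.array(manip.current_force())-f0).round(1),manip.current_clock())
E
python3 - <<'E'
from h import *
manip.servo_line([.60,.18,.30]) if 0 else None
manip.move_pose([*SL,.16],Q)
print(exact([*SL,.10]))
manip.servo_line([*SL,.0455],vel=.08); manip.sleep(.2)
print(manip.current_tool_pos(),manip.current_force())
effector.close(15); manip.sleep(.2)
print("gap",manip.current_finger_gap(),manip.current_tool_pos(),manip.current_force())
manip.servo_line([*SL,.25],vel=.2)
manip.servo_line([*NECK[:2],.25],ori=Q,vel=.3)
print(exact([*NECK[:2],.20],.1),manip.current_finger_gap(),manip.current_force(),manip.current_clock())
cv2.imwrite("pics/w1.png",viewer.get_image("wrist")[:,:,::-1])
E
```

```text
(array([-0.00023798,  0.00010347, -0.00031188]), array([-0.00023798,  0.00010347, -0.00031188]))
[ 0.50314992 -0.17688179  0.04604727] [ 0.43642617 -0.37218376  0.0774861 ]
gap 0.061216062885426054 [ 0.50275826 -0.17673043  0.04553521] [ 0.48127661 -0.86949499  1.53218383]
(array([-0.00054936, -0.00039219, -0.00091286]), array([0.00051197, 0.0004029 , 0.0008219 ])) 0.06090833007842551 [-0.65619008 -0.07398027 -2.68222126] 12.8583
```

View pics/w1.png

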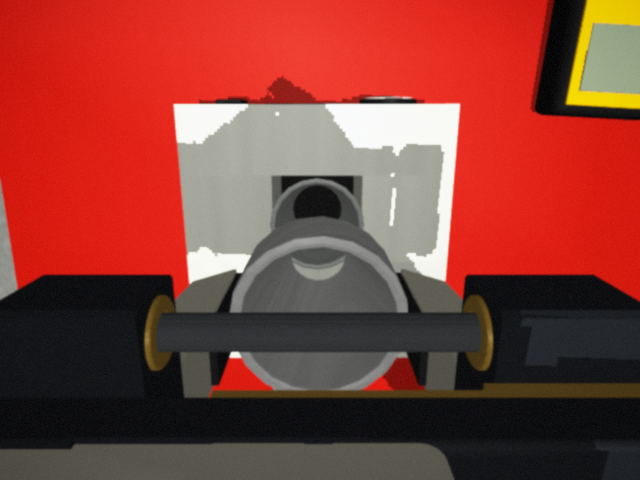

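```bash
python3 - <<'E'
from h import *
xy=NECK[:2]
manip.servo_line([*xy,.145],vel=.1); manip.sleep(.2); f0=np.array(manip.current_force())
manip.servo_line([*xy,.115],vel=.06); print((np.array(manip.current_force())-f0).round(1))
lower(xy,.115,.0940,f0,lim=8,step=.003,vel=.03)
effector.open_jaws(); manip.sleep(.3)
print(manip.current_tool_pos(),manip.current_finger_gap(),manip.current_clock())
manip.servo_line([*xy,.25],vel=.2)
c=viewer.get_calibration("wrist"); np.save("c2.npy",[c],allow_pickle=True)
im=viewer.get_image("wrist")[:,:,::-1].copy(); cv2.imwrite("pics/w2raw.png",im)
a=np.linspace(0,2*np.pi,73)
for r in(.031,.0265): cv2.polylines(im,[(proj(c,np.c_[xy[0]+r*np.cos(a),xy[1]+r*np.sin(a),0*a+.123])).round().astype(int)],True,(0,255,0),1)
cv2.imwrite("pics/w2.png",cv2.resize(im[100:280,200:440],None,fx=3,fy=3))
E
```

```text
[ 0.2  0.1 -0. ]
low [0.5961 0.1806 0.095 ] [-1.8 -1.   7.6] 16.4
[0.59550707 0.18031623 0.09401049] 0.09201753073628131 17.4083
```

View pics/w2.png

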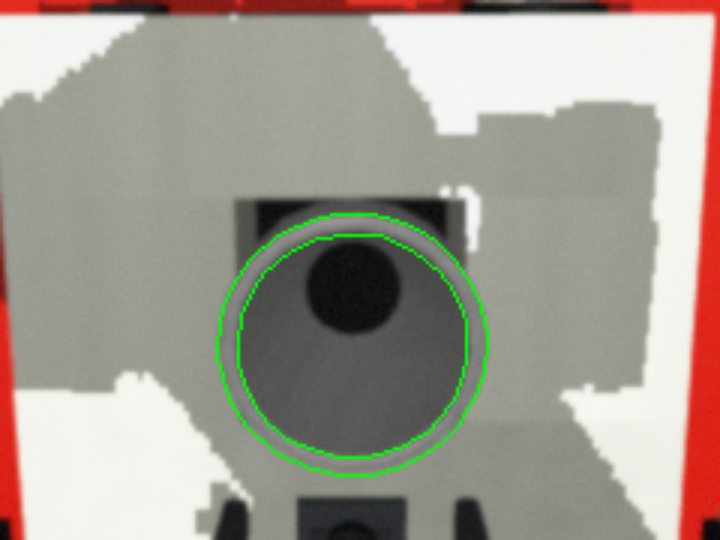

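```bash
python3 - <<'E'
from h import *
xy=NECK[:2]
manip.move_pose([*PL,.17],Q)
print(exact([*PL,.12]))
manip.servo_line([*PL,.062],vel=.08); manip.sleep(.2)
effector.close(20); manip.sleep(.2)
print("gap",manip.current_finger_gap(),manip.current_tool_pos(),manip.current_force())
manip.servo_line([*PL,.26],vel=.2)
manip.servo_line([*xy,.26],ori=Q,vel=.3)
print(exact([*xy,.23],.1),manip.current_finger_gap(),manip.current_clock())
c=viewer.get_calibration("wrist")
im=viewer.get_image("wrist")[:,:,::-1].copy()
cv2.imwrite("pics/w3.png",im)
f0=np.array(manip.current_force())
manip.servo_line([*xy,.165],vel=.08); print((np.array(manip.current_force())-f0).round(1),manip.current_clock())
E
```

```text
(array([-0.00021325,  0.00016612, -0.00039785]), array([-0.00021325,  0.00016612, -0.00039785]))
gap 0.022935855163050464 [ 0.50149329 -0.35376004  0.06197519] [ 1.48730408  0.27218921 -0.70855249]
(array([-0.00041561, -0.000223  , -0.00070042]), array([0.00038382, 0.00015774, 0.00056521])) 0.022991835697161105 28.1167
[ 0.  -0.1  0.5] 29.1167
```

View pics/w3.png

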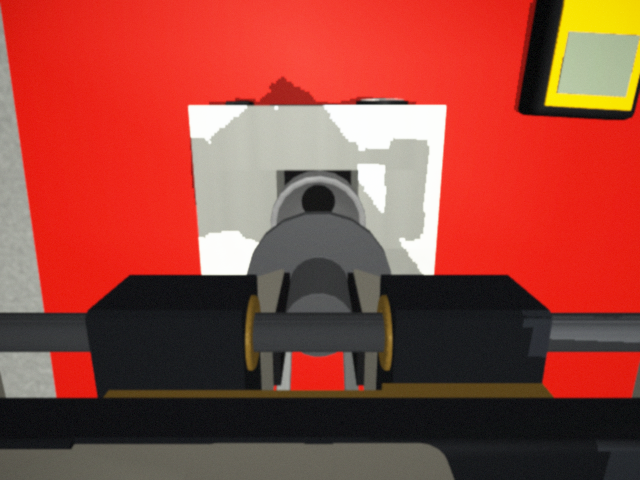

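```bash
python3 - <<'E'
from h import *
xy=NECK[:2]
f0=np.array(manip.current_force())
lower(xy,.165,.1335,f0,lim=8,step=.003,vel=.03)
effector.open_jaws(); manip.sleep(.3)
print(manip.current_tool_pos(),manip.current_clock())
manip.servo_line([*xy,.27],vel=.2)
cw=viewer.get_calibration("wrist")
im=viewer.get_image("wrist")[:,:,::-1].copy()
a=np.linspace(0,2*np.pi,73)
for r,z in((.0305,.129),(.012,.165)): cv2.polylines(im,[(proj(cw,np.c_[xy[0]+r*np.cos(a),xy[1]+r*np.sin(a),0*a+z])).round().astype(int)],True,(0,255,0),1)
manip.move_pose([.62,0.0,.32],Q)
t=viewer.get_image("top")[:,:,::-1].copy(); s=viewer.get_image("scene")[:,:,::-1].copy()
ct=viewer.get_calibration("top");cs=viewer.get_calibration("scene")
cv2.imwrite("pics/t4.png",t);cv2.imwrite("pics/s4.png",s)
ux=np.array([np.cos(UY),np.sin(UY),0]);H=NECK-.062*ux+[0,0,.04]
for th in (0,.1,.2,.3):
    b=H+.112*(np.cos(2.269-th)*ux+np.array([0,0,np.sin(2.269-th)]))
    print(th,b.round(4),proj(ct,b).round(1),proj(cs,b).round(1))
A=cv2.resize(im[100:280,220:420],(400,360)); B=cv2.resize(t[160:340,70:270],(400,360)); C=cv2.resize(s[110:260,300:500],(400,300))
cv2.imwrite("pics/m4.png",np.vstack([np.hstack([A,B])[:300],np.hstack([C,0*C])]))
for y in (UY,UY+np.pi,UY-np.pi/2,UY+np.pi/2):
    for p in ((.45,.175,.23),(.50,.177,.23),(.61,.18,.2)): print(round(y,2),p,np.round(manip.solve_ik(list(p),down(y)),2) if manip.solve_ik(list(p),down(y)) is not None else None)
E
```

```text
contact 0.1335 [-3.6 -1.6  9.9]
low [0.5957 0.1805 0.1349] [-2.8 -0.9  8.9] 32.0667
[0.59552252 0.18027582 0.13349889] 33.55
0 [0.4616 0.1751 0.2208] [[134.4 289.4]] [[348.4 133.7]]
0.1 [0.4705 0.1754 0.2276] [[132.9 283. ]] [[351.8 133. ]]
0.2 [0.4801 0.1758 0.2334] [[131.6 276. ]] [[355.5 132.7]]
0.3 [0.4902 0.1762 0.2382] [[130.5 268.6]] [[359.4 132.8]]
0.04 (0.45, 0.175, 0.23) [ 0.61  0.42 -1.26  1.94  0.45  1.11 -0.8 ]
0.04 (0.5, 0.177, 0.23) [ 0.53  0.52 -1.21  1.83  0.53  1.17 -0.82]
0.04 (0.61, 0.18, 0.2) [ 0.39  0.73 -1.1   1.6   0.68  1.24 -0.8 ]
3.18 (0.45, 0.175, 0.23) [ 0.62  0.44 -1.29  1.94  0.47  1.12  2.32]
3.18 (0.5, 0.177, 0.23) [ 0.57  0.58 -1.29  1.83  0.6   1.2   2.27]
3.18 (0.61, 0.18, 0.2) [ 0.47  0.86 -1.3   1.6   0.85  1.35  2.23]
-1.53 (0.45, 0.175, 0.23) [ 0.42  0.29 -0.98  1.94  0.28  1.05 -2.22]
-1.53 (0.5, 0.177, 0.23) [ 0.36  0.39 -0.92  1.84  0.35  1.09 -2.23]
-1.53 (0.61, 0.18, 0.2) [ 0.24  0.6  -0.82  1.6   0.47  1.14 -2.22]
1.61 (0.45, 0.175, 0.23) [ 0.62  0.44 -1.29  1.94  0.47  1.12  0.75]
1.61 (0.5, 0.177, 0.23) [ 0.57  0.58 -1.29  1.83  0.6   1.2   0.7 ]
1.61 (0.61, 0.18, 0.2) [ 0.47  0.86 -1.3   1.6   0.85  1.35  0.66]
```

View pics/m4.png

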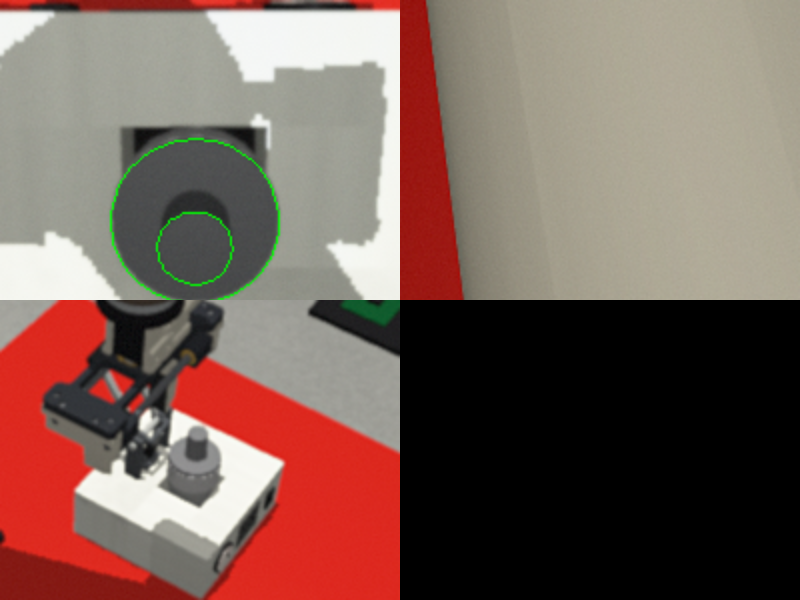

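```bash
python3 - <<'E'
from h import *
effector.close(20)
q=down(UY); ux=np.array([np.cos(UY),np.sin(UY),0]);uz=np.array([0,0,1.]);H=NECK-.062*ux+.04*uz
def wp(e,dx,dz):
    e=np.radians(e); return H+ux*(.112*np.cos(e)+dx-.019)+uz*(.112*np.sin(e)+dz)
s=wp(130,-.015,-.010)
manip.move_pose([s[0],s[1],.33],q); manip.sleep(.1)
manip.servo_line(list(s),vel=.15); manip.sleep(.1)
f0=np.array(manip.current_force()); print(manip.current_tool_pos(),manip.current_clock())
E_=[130,115,100,85,75,60,45,35,27,20,15,10]
DX=[-7,-7,-7,-7,-7,-7,-5,0,8,15,17,19]; DZ=[-10,-10,-10,-10,-8,-3,4,7,7,7,7,7]
for e,dx,dz in zip(E_,DX,DZ):
    manip.servo_line(list(wp(e,dx/1e3,dz/1e3)),vel=.08)
    f=np.array(manip.current_force())-f0; print(e,f.round(1))
    if np.linalg.norm(f)>30: print("STOP");break
manip.sleep(.2); print(manip.current_tool_pos(),manip.current_clock())
p=np.array(manip.current_tool_pos()); manip.servo_line([p[0],p[1],.30],vel=.2)
manip.move_pose([.45,-.1,.33],q)
print((np.array(manip.current_force())-f0).round(1),manip.current_clock())
s=viewer.get_image("scene")[:,:,::-1]; t=viewer.get_image("top")[:,:,::-1]
cv2.imwrite("pics/m5.png",np.hstack([cv2.resize(s[110:270,300:460],(400,400)),cv2.resize(t[150:310,80:240],(400,400))]))
E
```

```text
[0.42843396 0.17411321 0.21176825] 39.025
130 [-0.4  0.2  1. ]
115 [-3.3 -1.4  5.8]
100 [-10.   -6.7  30.2]
STOP
[0.48953915 0.17618023 0.23893205] 40.5083
[-0.8 -0.1  0.4] 42.0667
```

View pics/m5.png

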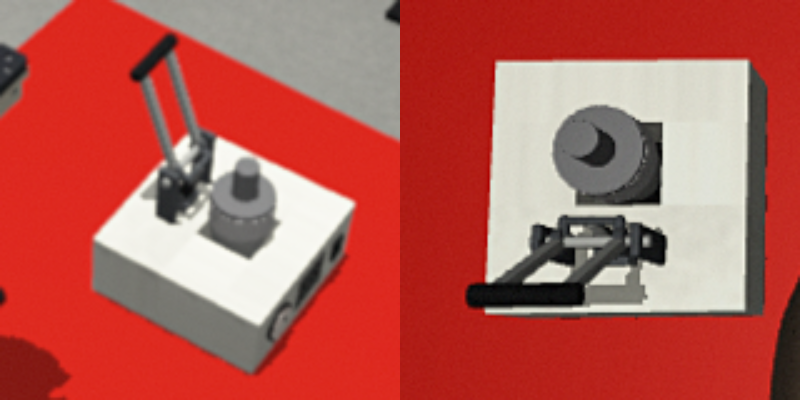

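```bash
cat >> h.py <<'E'
ux=np.array([np.cos(UY),np.sin(UY),0]);uz=np.array([0,0,1.]);H=NECK-.062*ux+.04*uz
def wp(e,dx,dz):
    e=np.radians(e); return H+ux*(.112*np.cos(e)+dx-.019)+uz*(.112*np.sin(e)+dz)
E
python3 - <<'E'
from h import *
print("gap",manip.current_finger_gap())
q=down(UY); s=wp(125,-.012,-.010)
manip.move_pose([s[0],s[1],.32],q)
manip.servo_line(list(s),vel=.2); manip.sleep(.1)
f0=np.array(manip.current_force()); m0=np.array(manip.current_wrist_torque())
cr=lambda:cv2.resize(viewer.get_image("scene")[80:230,290:490,::-1],(400,300))
wr=lambda:cv2.resize(viewer.get_image("wrist")[:,:,::-1],(400,300))
A=[cr(),wr()]
for e in (117,112,107,103,99):
    p=wp(e,-.007,-.010); manip.servo_line(list(p),vel=.08)
    f=np.array(manip.current_force())-f0; print(e,f.round(1),(np.array(manip.current_wrist_torque())-m0).round(2),((np.array(manip.current_tool_pos())-p)*1e3).round(1))
    if np.linalg.norm(f)>18: break
A+=[cr(),wr()]
cv2.imwrite("pics/m6.png",np.vstack([np.hstack(A[:2]),np.hstack(A[2:])])); print(manip.current_clock(),manip.current_tool_pos())
E
```

```text
gap 0.00018506969790355472
117 [ 0.  -0.8 -0.2] [-0.05  0.03 -0.02] [0.2 0.2 0.2]
112 [ 0.1 -0.7 -0.4] [-0.02  0.02  0.  ] [0.2 0.1 0.1]
107 [-1.2  0.   2.4] [-0.13  0.23  0.06] [0.1 0.2 0.2]
103 [-2.9 -1.6  7.9] [-0.38  0.61  0.01] [0.1 0.2 0.7]
99 [-4.1 -3.7 11.8] [-0.5   0.64  0.03] [0.6 0.3 1.4]
45.65 [0.49051049 0.1764345  0.23703214]
```

View pics/m6.png

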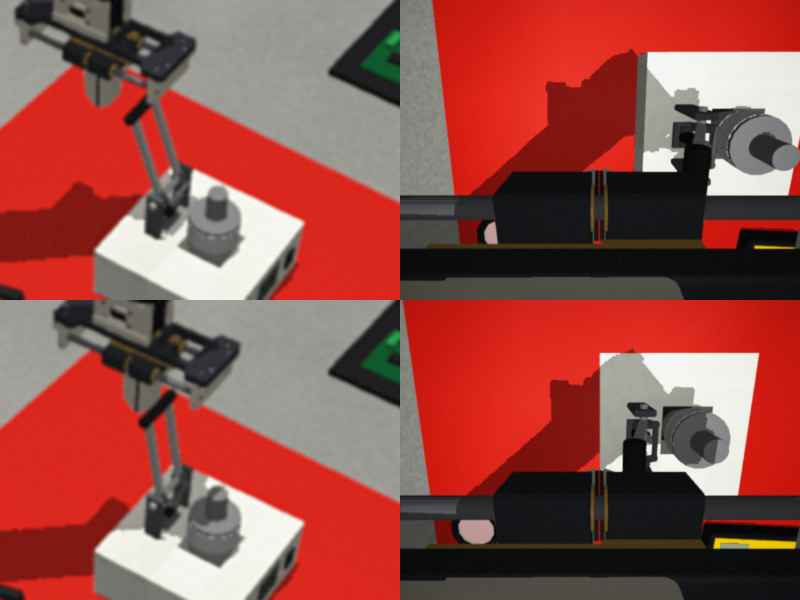

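```bash
python3 - <<'E'
from h import *
ct=viewer.get_calibration("top")
p=np.array(manip.current_tool_pos())
f0=np.zeros(3)
ok=True
for e,dx,dz in ((97,-7,-5),(91,-7,-3),(84,-6,-1),(75,-5,1),(66,-4,3),(57,-3,5),(48,0,7),(40,4,7),(33,8,7),(27,12,7),(21,15,7),(15,18,6)):
    t=wp(e,dx/1e3,dz/1e3); manip.servo_line(list(t),vel=.09)
    f=np.array(manip.current_force()); print(e,f.round(1),((np.array(manip.current_tool_pos())-t)*1e3).round(1))
    if np.linalg.norm(f)>32: print("STOP"); ok=False; break
print(manip.current_clock())
cv2.imwrite("pics/s7.png",viewer.get_image("scene")[:,:,::-1]); cv2.imwrite("pics/t7.png",viewer.get_image("top")[:,:,::-1]); cv2.imwrite("pics/w7.png",viewer.get_image("wrist")[:,:,::-1])
E
```

```text
97 [-3.7 -2.5  9.5] [0.4 0.1 0.9]
91 [-3.7 -1.2  7.2] [0.5 0.1 0.6]
84 [-2.  -1.3  7.7] [0.6 0.1 0.6]
75 [-2.6 -1.6  8.7] [1.3 0.2 1. ]
66 [-1.7 -1.4  6.6] [1.1 0.3 0.7]
57 [-0.1  0.2  4.8] [0.9 0.4 0.4]
48 [-0.4  0.2  4. ] [ 0.1  0.2 -0.1]
40 [-1.2 -0.4  0.6] [-0.3 -0.2 -0.6]
33 [-0.7 -0.8  1.2] [ 0.2 -0.2 -0.3]
27 [-0.8  0.5 -0.2] [ 0.4 -0.4 -0.6]
21 [-0.5  0.2 -0.4] [ 0.  -0.3 -0.9]
15 [-0.2 -0.1  0.1] [-0.2 -0.4 -1. ]
49.5083
```

```bash
python3 - <<'E'
from h import *
p=np.array(manip.current_tool_pos()); manip.servo_line([p[0],p[1],.31],vel=.25)
manip.move_pose([.45,-.08,.33],down(UY))
cs=viewer.get_calibration("scene"); ct=viewer.get_calibration("top")
s=viewer.get_image("scene")[:,:,::-1].copy(); t=viewer.get_image("top")[:,:,::-1].copy()
cv2.imwrite("pics/s8.png",s);cv2.imwrite("pics/t8.png",t)
uy=np.array([-np.sin(UY),np.cos(UY),0])
for n,c,im in(("scene",cs,s),("top",ct,t)):
    out=[]
    for th in np.arange(0,2.3,.1).tolist()+[2.269]:
        e=2.269-th; b=H+.112*(np.cos(e)*ux+np.sin(e)*uz)
        P=proj(c,b+np.linspace(-.026,.026,15)[:,None]*uy).round().astype(int)
        v=im[P[:,1].clip(0,479),P[:,0].clip(0,639)].max(1)
        out.append((round(th,2),int(v.mean())))
    print(n,out)
print(manip.current_clock())
cv2.imwrite("pics/m8.png",np.hstack([cv2.resize(s[110:270,300:460],(400,400)),cv2.resize(t[150:310,80:240],(400,400))]))
E
```

```text
scene [(0.0, 220), (0.1, 220), (0.2, 220), (0.3, 220), (0.4, 220), (0.5, 220), (0.6, 220), (0.7, 220), (0.8, 220), (0.9, 220), (1.0, 220), (1.1, 220), (1.2, 220), (1.3, 220), (1.4, 220), (1.5, 220), (1.6, 220), (1.7, 227), (1.8, 219), (1.9, 203), (2.0, 211), (2.1, 223), (2.2, 61), (2.27, 27)]
top [(0.0, 181), (0.1, 182), (0.2, 100), (0.3, 218), (0.4, 218), (0.5, 147), (0.6, 151), (0.7, 199), (0.8, 198), (0.9, 187), (1.0, 190), (1.1, 182), (1.2, 183), (1.3, 184), (1.4, 201), (1.5, 176), (1.6, 131), (1.7, 79), (1.8, 70), (1.9, 51), (2.0, 37), (2.1, 15), (2.2, 19), (2.27, 20)]
51.7
```

View pics/m8.png

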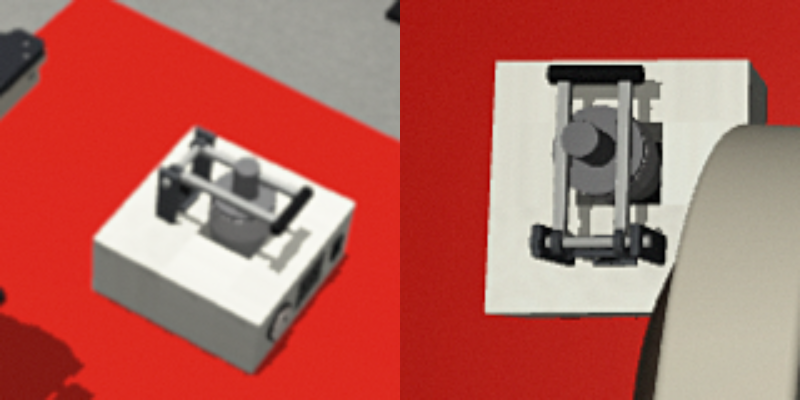

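```bash
python3 - <<'E'
from h import *
print(manip.current_force(),manip.current_clock()); manip.hand_in()
E
```

```text
[ 0.54572363 -0.15334374 -0.7551809 ] 51.7
the job is handed in; nothing more can be done
```

The solder trap is back together and handed in at 51.7 s, within the 72 s limit. The sleeve is in the neck, the plug is in the sleeve, and the bail has snapped shut over it. I got no verdict back.

**Checks that passed:**
- **Sleeve and plug:** after each one was released, its outline in the wrist image lined up closely with the projected home position. I lowered both slowly and let go only once they were resting at home height.
- **Bail:** in the final scene and top images it lies level over the plug. In the scene image the bar matches the shut angle of 2.27 rad clearly better than 2.2. The top image could not separate angles between 2.1 and 2.27. I did not read the joint angle directly.
- **End state:** the arm is clear, with about 1 N left on the force reading.

**What went wrong or was not checked:**
- **First bail push:** I stopped it at my own 30 N limit, with an upward force I could not fully explain. The second push used a higher fingertip and smaller steps, and stayed below about 13 N.
- **Early force drop:** on the second push the force fell away before the expected high point, so only the final images confirm that it snapped shut.
- **Multimeter, spool and magnifier:** the arm was never meant to go near them, but I did not measure their positions at the end.

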